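# Let the tilted board down one ratchet notch

## Robot

A 6-joint arm with a two-finger parallel gripper is mounted at the origin on the work surface. World frame = base frame: x ahead of the robot, y to its left, z up, the work surface at z = 0. Lengths are in m, angles in rad, forces in N, time in s.
With the tool pointing down it reaches from about 0.275 to 0.75 m from the base axis. Payload 10.2 kg.
Tool frame: the origin (TCP) lies at the very end of the fingers, on their centre line; the grasp point (between the pads) lies 19 mm behind it; y points along the fingers, z is the direction in which the jaws open and shut, and the axes are right-handed (so a half turn about y gives the same grasp; the last joint's range is limited). The gripper opens to 88 mm and grips with 3 to 60 N. Pads are 18 mm wide; open, the fingers measure 123 mm over their backs; the gripper's body (75 mm by 187 mm) begins 45 mm behind the grasp point.
Start: joints at [-1.466, 0.313, 1.498, -0, 1.331, -0.223], TCP at [0.169, -0.497, 0.239] pointing down, gripper open.
Joint ranges: [-2.94, 2.94], [-0.97, 2.17], [0.19, 2.56], [-1.23, 4.37], [0.02, 3.11], [-2.88, 2.88]. Speed limits (rad/s): [2.39, 2.39, 3.01, 3.14, 3.14, 3.14].

## Interface

Orientations are given as a rotation vector (axis times angle).
In Python, from cell import manip gives the robot as it stands.
- The arm moves only by the tool apply_moves, never from a script. Its argument "plan" is a list that holds one entry, the list of rows, each a list of 5 numbers: the shift along the world's x, y, z in mm, then the turn about the world's z in degrees, then the finger opening in mm, from 0 to 88.1. In form: [[[dx, dy, dz, yaw, jaw], ...]]. A call has 1 to 12 rows; each row shifts and turns the commanded pose from where the row before left it; what a row does not reach is not made up. A row lasts 1/10 s, in which the tool goes at most 50 mm and 8.59 degrees, less where a joint would pass 70% of its speed; a pose out of reach is approached as far as the arm can. A call with a gripper value outside its range is refused whole. The fingers move at their own pace and stop on an object; "grip_force" is the grip in N (left out, the last holds). Time passes only in rows, so rows that do not move let the fingers close. It gives the time, the measured TCP pose, the force and the opening at its end, in the units of the state.
- manip.state(): the state, without advancing time (a new reading comes with each control period).
- manip.camera(name): name is "side" or "top" or "wrist"; returns a dict with "image" (384x512x3 uint8, blue, green, red), "depth" (384x512 float32, m along the optical axis (not along the pixel's ray), 0 where there is no reading), "fx", "fy", "cx", "cy" (pixels), "rvec" (rotation vector, rad) and "tvec" (3), from world to camera coordinates, as OpenCV has them. Camera axes: x right, y down, z forward; pixel columns grow to the right and rows downward; lengths in m; the calibration is good to about 2 mm. A picture is of the moment at which its call begins.
- manip.finish_job(): hands the job in, once; it reports no verdict.
Trained networks look in a picture, given as the dict that the camera call returned (one of the last four; its "shot" number tells which), for a name from the list of things; names that differ only in an ending like _2 or _b are one class to them, and where a whole thing is asked for, a point or a joint stands for the part that bears it (a point fixed in the world has none). Each returns a list of dicts, best first, with "confidence" (0 to 1); they miss things now and then, are a little off and sometimes report something else, mostly with a low value. They report only what shows in the picture. A call takes as long as a camera call.
- manip.spot_in(query, picture): "uv" ([column, row] in pixels, amid what is visible of it).
- manip.landmark_of(query, picture): "uv" ([column, row] in pixels: a listed point, or the origin of a listed thing).
The state is a dict: "time": time; "joints": joint angles; "qvel": joint speeds; "joint_torque": joint torques, N m; "position": TCP position; "tool_rot": TCP orientation; "wrist_force": force on the tool from outside, world axes, zero at the start; "wrist_torque": the same for the moment, N m; "gripper_width": finger opening in m.
Only numpy, scipy, OpenCV 4.12 (cv2) and the standard library are available. Lean on these libraries where they do the work, as an engineer would, in place of code of your own. Each camera call takes 0.05 s, during which the arm holds its last target. There are 200 camera calls.

## Task

The circuit board in the tilting stand has been ratcheted up one notch too steep. With a fingertip push the pawl by its red pin, up and over until it stays tipped back off the ratchet wheel, then push one of the wheel's black pegs so that the wheel turns back exactly one notch (towards the pawl's pivot, lowering the board's raised edge), and tip the pawl over again so that it drops fully into that notch and holds. Only push lightly with the fingers: grip nothing, force nothing, and leave everything else on the bench where it stands.

Things in the scene. Friction and masses are not known exactly. Their poses are not given: they have to be found in the camera images.
- stand: tilting board stand, screwed to the bench: aluminium base 186 x 315 mm, two grey end plates (up to 176 mm high) carrying a level axle; board frame between them, ratchet wheel and pawl outside one plate. Origin on the bench under the wheel's end of the axle; z up, y along the axle from wheel to board (wheel faces -y), x from the axle to the pawl's side, roughly away from the robot.
- wheel: the steel ratchet wheel (12 teeth, radius 60 mm at the tips, 48 mm at the roots), on the axle 130 mm above the bench; origin on the axle, at stand y = 0. The wheel lies at y = -21 to -9 mm of the stand, the end plate at y = -5 to 5 mm. In front of the wheel (y below -21 mm) are only its hub (radius 24 mm, to y = -31 mm), the four pegs and the pawl's red pin.
- board_edge (a point): middle of the raised far edge of the board frame (150 x 218 mm, green board), 75 mm from the axle line; it reaches at most 205 mm above the bench and sinks as the wheel turns back. The frame lies at y = 21 to 239 mm of the stand and turns with the wheel.
- wheel_turn (a joint): turn of wheel, pegs and board, rad; grows backward (wheel's top towards stand +x). One notch = 0.524. Start -0.15 to 0; at 0 the seated pawl blocks it. In the next notch the pawl lies fully down from 0.33 to 0.524 and blocks there; below 0.33 it rides on the tooth's slope and clicks in if the wheel is pushed on; above 0.53 it sits on the next tooth. Stiff: stays where left, about 4 N at a peg.
- pawl_turn (a joint): angle of the brass gravity pawl, rad: 0 fully down in a notch, grows as it is lifted, 1.40 tipped right back on its stop. Only its weight acts: it balances at about 1.05 (0.95 to 1.15), above that it falls back to the stop by itself, below it falls into the wheel. About 1 N at the red pin moves it.
- pawl: brass ratchet pawl; origin on its pivot axis at stand y = 0, x = 82 mm, 164 mm above the bench. The pawl reaches from here to the wheel's upper rim and swings up and over it to the other side; nothing of it comes higher than 240 mm.
- pawl_pin (a point): red pin on the pawl to push it by, diameter 10 mm, 41 mm long, level, along the stand's y (y = -20 to -62 mm); origin at its middle, y = -41 mm. It circles the pivot at 38 mm: pawl down, stand x = 58, height 193 mm; highest on the way 202 mm, above the pivot; pawl at balance x = 96, height 200 mm; pawl tipped right back x = 106, height 193 mm.
- peg_top (a point): middle of the uppermost of the wheel's four black pegs: diameter 12 mm, 40 mm long, level, along the stand's y (y = -21 to -61 mm; this point y = -41 mm), 42 mm from the axle, 90 degrees apart. Wheel at 0: stand x = -13, height 170 mm. Turning back 0.42 rad moves it 17 mm along +x, nearly level (height 170 to 172 mm).
- cap_a: black electrolytic capacitor, upright cylinder with two small screw terminals on top; origin at the centre of its underside; loose, to be left alone. Diameter and height in mm: 35, 50. Stands near the wheel.
- cap_b: black electrolytic capacitor, upright cylinder with two small screw terminals on top; origin at the centre of its underside; loose, to be left alone. Diameter and height in mm: 35, 50. Stands near the wheel.
- cap_c: black electrolytic capacitor, upright cylinder with two small screw terminals on top; origin at the centre of its underside; loose, to be left alone. Diameter and height in mm: 35, 50.
- cap_d: black electrolytic capacitor, upright cylinder with two small screw terminals on top; origin at the centre of its underside; loose, to be left alone. Diameter and height in mm: 45, 80.
- spool: grey metal spool standing on its flange, 64 mm in diameter, 48 mm high; origin at the centre of its underside; loose, to be left alone
- driver: screwdriver with an orange handle lying on the bench, 190 mm long along its x (blade to +x), 26 mm thick; origin under its middle; loose, to be left alone
- module: black rail-mount control module, 90 x 36 x 60 mm high; origin at the centre of its underside; loose, to be left alone
- tray: blue open parts tray, 150 x 110 x 45 mm high; origin at the centre of its underside; loose, to be left alone

How it is judged:
On the way, in this order (a step that is already met when the one before it is completed fails the run):
1. the pawl is lifted over centre and rests tipped back, the wheel still in its first notch (value of joint pawl_turn above 1.2 rad and value of joint wheel_turn below 0.08 rad), for 0.2 s.
2. with the pawl off, the wheel is turned back towards the next notch (value of joint pawl_turn above 1.1 rad and value of joint wheel_turn above 0.1 rad), for 0.1 s.
At the end, for the whole second after the job is handed in: The wheel stands one notch back from where it started (joint wheel_turn between 0.29 and 0.56 rad), the pawl is fully down in that notch (joint pawl_turn below 0.05 rad), and both are at rest (value of joint pawl_turn below 0.05 rad and value of joint wheel_turn between 0.29 and 0.56 rad and velocity of joint wheel_turn between -0.05 and 0.05 rad/s and velocity of joint pawl_turn between -0.05 and 0.05 rad/s); the robot touches nothing.
It fails at once if the wheel is let back two notches or more (value of joint wheel_turn above 0.9 rad).
It fails at once if the pawl is gripped hard or forced (over 20 N) (contact force between the fingers and pawl above 20 N).
It fails at once if the red pin or the top peg is pinched between the fingers ((contact force between the fingers and pawl above 4 N and x of the grasp point in the frame of pawl_pin between -0.008 and 0.008 m and z of the grasp point in the frame of pawl_pin between -0.008 and 0.008 m and y of the grasp point in the frame of pawl_pin between -0.022 and 0.022 m) or (contact force between the fingers and wheel above 4 N and x of the grasp point in the frame of peg_top between -0.008 and 0.008 m and z of the grasp point in the frame of peg_top between -0.008 and 0.008 m and y of the grasp point in the frame of peg_top between -0.022 and 0.022 m)).
It fails at once if the stand is gripped or forced (over 30 N) (contact force between the fingers and stand above 30 N).
It fails at once if a loose thing on the bench is moved, lifted or knocked over (distance of any of cap_a, cap_b, cap_c, cap_d, spool, driver, module, tray from where it was at the start of the episode above 0.02 m).
It also fails if it takes over 45 s, if anything falls off the work surface, if the arm or the gripper's body presses on something with over 40 N, if the wrist force passes 120 N, or if a joint passes its speed limit or range.

## Working session

There is one attempt and no reset: what is moved stays moved. The work goes in short steps, Python scripts to look and compute and a tool call to move; the robot and the scene stay as the last step left them, time stands still between calls to the robot, and variables do not carry over. Pictures are saved under pics/ and viewed, about 8 in all and at most 12, crops included, and the job is handed in when it is done.

Besides the shell and the picture viewer there is one more tool, called after "Request:" as name(argument=value, ...), one argument or row to a line, values as JSON. apply_moves: Moves the arm, as the interface text tells. Its arguments: {"type":"object","properties":{"plan":{"type":"array","items":{"type":"array","items":{"type":"array","items":{"type":"number"}}}},"grip_force":{"type":"number"}},"required":["plan"]}

```bash
mkdir -p pics
cat > h.py <<'E'
import numpy as np, cv2
from cell import manip
def ray(p,uv,z=None):
    R=cv2.Rodrigues(np.array(p["rvec"],float))[0]; t=np.array(p["tvec"],float).ravel()
    d=R.T@np.array([(uv[0]-p["cx"])/p["fx"],(uv[1]-p["cy"])/p["fy"],1]); o=-R.T@t
    return o,d
def atz(p,uv,z):
    o,d=ray(p,uv); return o+d*(z-o[2])/d[2]
def atdepth(p,uv):
    u,v=int(round(uv[0])),int(round(uv[1])); D=p["depth"][max(v-2,0):v+3,max(u-2,0):u+3]; D=D[D>0]
    o,d=ray(p,uv); return o+d*np.median(D) if len(D) else None
def proj(p,X):
    K=np.array([[p["fx"],0,p["cx"]],[0,p["fy"],p["cy"]],[0,0,1]])
    return cv2.projectPoints(np.array(X,float).reshape(-1,3),np.array(p["rvec"],float),np.array(p["tvec"],float),K,None)[0].reshape(-1,2)
E
python3 - <<'E'
from h import *
np.set_printoptions(precision=3,suppress=True)
ims=[]
for c in ["side","top"]:
    p=manip.camera(c); ims.append(p["image"])
    o,_=ray(p,(0,0)); print(c,"cam",o)
    for q in ["stand","wheel","pawl","pawl_pin","peg_top","board_edge","cap_a","cap_d","module","tray","spool","driver"]:
        for r in manip.landmark_of(q,p)[:4 if q=="cap_a" else 1]:
            print(q,np.round(r["uv"],1),round(r["confidence"],2),atdepth(p,r["uv"]) if 0<r["uv"][0]<511 and 0<r["uv"][1]<383 else None)
for n,i in zip(["side","top"],ims): cv2.imwrite(f"pics/{n}0.png",cv2.resize(i,(800,600)))
s=manip.state(); print(s["position"],s["tool_rot"],s["time"],s["gripper_width"])
E
```

```text
side cam [-0.156  0.824  0.85 ]
stand [224.7 256. ] 0.74 [0.381 0.095 0.109]
wheel [226.6 213.2] 0.7 [ 0.451 -0.011  0.147]
pawl [191.  203.4] 0.62 [0.532 0.034 0.171]
pawl_pin [200.1 187.6] 0.6 [ 0.735 -0.25   0.008]
peg_top [231.8 196.4] 0.76 [ 0.471 -0.062  0.165]
board_edge [207.  224.3] 0.57 [0.422 0.107 0.193]
cap_a [270.6 189.5] 0.89 [ 0.521 -0.355  0.024]
cap_d [270.6 189.5] 0.89 [ 0.521 -0.355  0.024]
module [331.2 227.8] 0.63 [0.143 0.04  0.26 ]
tray [272.7 175.9] 0.62 [ 0.517 -0.357  0.076]
spool [255.1 188.8] 0.81 [ 0.576 -0.346  0.011]
driver [343.6 200.6] 0.49 [ 0.307 -0.468  0.   ]
top cam [ 0.375 -0.17   1.079]
stand [190.8 209.4] 0.76 [ 0.444 -0.028  0.142]
wheel [186.7 198.7] 0.66 [ 0.465 -0.021  0.161]
pawl [164.7 167. ] 0.56 [0.531 0.027 0.174]
pawl_pin [183.9 163.2] 0.82 [ 0.537 -0.017  0.195]
peg_top [204.4 193.4] 0.66 [ 0.476 -0.06   0.173]
board_edge [116.7 210.7] 0.91 [0.445 0.177 0.012]
cap_a [334.4 239.1] 0.79 [ 0.388 -0.362  0.048]
cap_a [337.2 183.7] 0.79 [ 0.518 -0.362  0.08 ]
cap_a [223.1 159.3] 0.72 [ 0.576 -0.088  0.049]
cap_a [238.6 191.4] 0.5 [ 0.497 -0.128  0.051]
cap_d [334.4 239.1] 0.79 [ 0.388 -0.362  0.048]
module [311.3 280. ] 0.94 [ 0.292 -0.304  0.069]
tray [382.6 162.1] 0.76 [ 0.588 -0.493  0.003]
spool [333.5 162.7] 0.94 [ 0.575 -0.359  0.047]
driver [380.3 267.7] 0.84 [ 0.322 -0.481  0.014]
[ 0.169 -0.497  0.239] [-0.338  2.044 -2.044] 1.3 0.08787507373248414
```

View pics/top0.png

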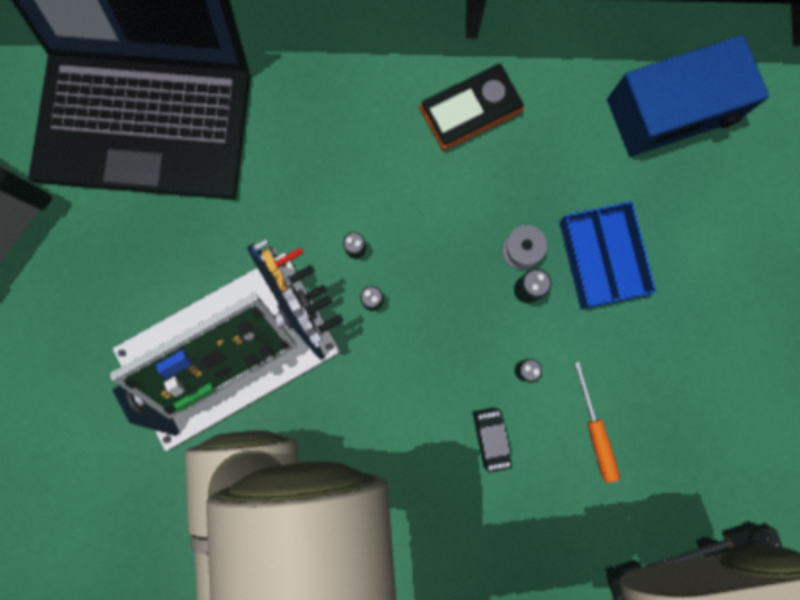

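View pics/side0.png

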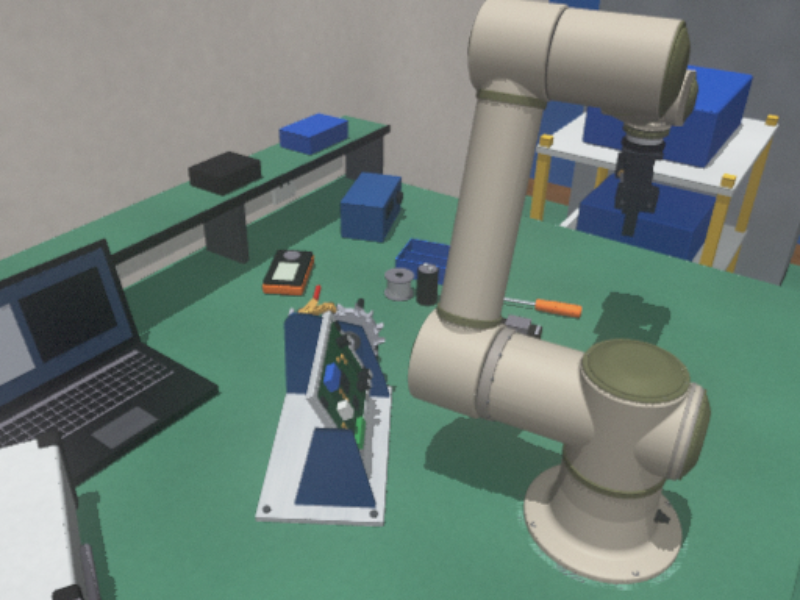

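The top view shows the red pin at about (290,257) and the pegs at about (302–330,272–325) of the 800 px picture. The wheel faces −y and +x of the world. The base edge runs (165,448)→(338,350), so the stand's yaw is about 30°. The side view shows the pin and pawl at (315,300).

Run:
```python
from h import *
np.set_printoptions(precision=3,suppress=True)
s=manip.state(); R=cv2.Rodrigues(np.array(s["tool_rot"]))[0]; print("tool axes cols\n",R)
p=manip.camera("wrist"); o,d=ray(p,(p["cx"],p["cy"])); print("cam",o,"off tool",R.T@(o-s["position"]),"look tool",R.T@d,p["fx"])
# yaw of stand from base: corners of top picture (800px) at z~0.008
p=manip.camera("top"); k=.64
a,b,c=[atz(p,(u*k,v*k),.008) for u,v in [(165,448),(338,350),(115,350)]]
print(a,b,c,"yaw of y", np.degrees(np.arctan2(*(a-b)[1::-1])), np.linalg.norm(a-b),np.linalg.norm(c-a))
```

```text
tool axes cols
 [[-0.947 -0.     0.322]
 [-0.322 -0.    -0.947]
 [ 0.    -1.     0.   ]]
cam [ 0.247 -0.471  0.385] off tool [-0.082 -0.146  0.   ] look tool [0.317 0.949 0.   ] 327.3104831584993
[0.258 0.193 0.008] [ 0.419 -0.073  0.008] [0.409 0.284 0.008] yaw of y 121.16709094743672 0.3112563440976363 0.1766114554124581
```

Request:
apply_moves(
  plan=[
    [[20, 25, 40, 1, 0], [29, 38, 20, 1, 0], [29, 38, 10, 1, 0], [29, 38, 0, 1, 0], [29, 38, 0, 1, 0], [29, 38, 0, 1, 0], [30, 38, 0, 1, 0], [30, 38, 0, 1, 0], [30, 38, 0, 1, 0], [30, 38, 0, 1, 0], [30, 38, 0, 1, 0], [30, 38, 0, 0, 0]],
  ],
  grip_force=5,
)

```text
time: 2.6
position: [0.5135, -0.0541, 0.3072]
tool_rot: [-0.513, 1.928, -1.929]
wrist_force: [0.4, -1.4, -0.4]
gripper_width: 0.0003
```

Run:
```python
from h import *
np.set_printoptions(precision=4,suppress=True)
s=manip.state(); print(s["position"],s["wrist_force"],s["gripper_width"])
p=manip.camera("wrist"); o,_=ray(p,(0,0)); print("cam",o)
for q in ["wheel","pawl","pawl_pin","peg_top","stand"]:
    for r in manip.landmark_of(q,p)[:2]: print(q,np.round(r["uv"],1),round(r["confidence"],2),atdepth(p,r["uv"]), "pin@z",atz(p,r["uv"],.193 if q=="pawl_pin" else .170))
cv2.imwrite("pics/w1.png",cv2.resize(p["image"],(800,600))); np.savez("w1.npz",**{k:v for k,v in p.items()})
```

```text
[ 0.5135 -0.0541  0.3072] [ 0.4455 -1.38   -0.382 ] 0.0003452194533249789
cam [ 0.5849 -0.0134  0.4535]
wheel [201.3 195.5] 0.7 [ 0.4806 -0.0155  0.1797] pin@z [ 0.477  -0.0156  0.17  ]
pawl [183.4 110.6] 0.94 [0.5378 0.0304 0.176 ] pin@z [0.5368 0.0313 0.17  ]
pawl_pin [229.7 147.7] 0.94 [ 0.5341 -0.0169  0.198 ] pin@z [ 0.5331 -0.017   0.193 ]
peg_top [240.2 221.2] 0.56 [ 0.4746 -0.0578  0.1756] pin@z [ 0.4724 -0.0586  0.17  ]
stand [218.7 162. ] 0.63 [ 0.5079 -0.015   0.1521] pin@z [ 0.5125 -0.0149  0.17  ]
```

View pics/w1.png

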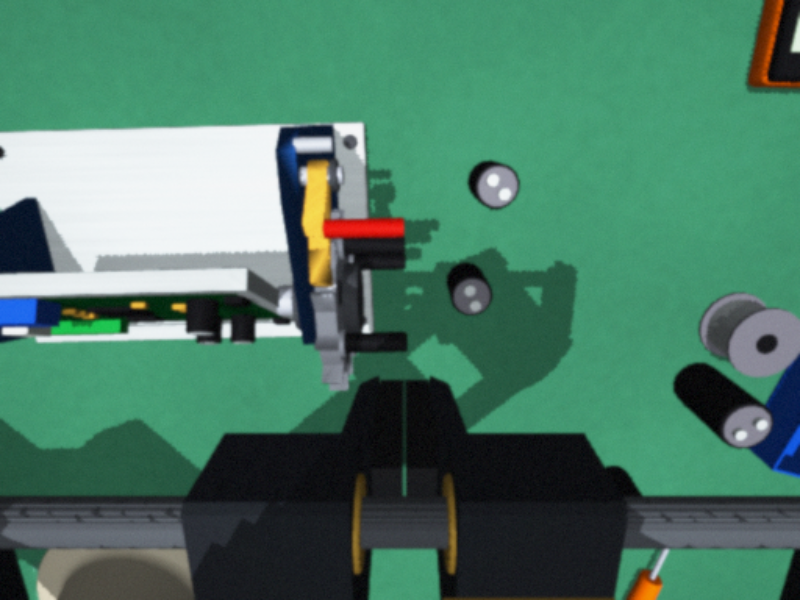

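The pin is level in the picture, from (325,228) to (405,228). The top peg is at (350–405,342) and the fingertips are at (405,380). The jaw axis is therefore along the stand's y, with stand yaw about 29.8° and origin about (0.462,-0.010). I descend just in front of the pin.

Request:
apply_moves(
  plan=[
    [[1, 16, 0, 0, 0], [0, 0, -40, 0, 0], [0, 0, -40, 0, 0], [0, 0, -25, 0, 0], [0, 0, -12, 0, 0], [0, 0, -6, 0, 0], [0, 0, 0, 0, 0]],
  ],
)

```text
time: 3.6
position: [0.5136, -0.0406, 0.1845]
tool_rot: [-0.512, 1.929, -1.93]
wrist_force: [-0.4, 0.3, -0.6]
gripper_width: 0.0005
```

Run:
```python
from h import *
np.set_printoptions(precision=4,suppress=True)
s=manip.state(); print(s["position"],s["wrist_force"])
p=manip.camera("wrist")
for q in ["pawl_pin","peg_top"]:
    for r in manip.landmark_of(q,p)[:2]: print(q,np.round(r["uv"],1),round(r["confidence"],2),atdepth(p,r["uv"]), atz(p,r["uv"],.193 if q=="pawl_pin" else .170))
cv2.imwrite("pics/w2.png",cv2.resize(p["image"],(800,600)))
```

```text
[ 0.5136 -0.0406  0.1845] [-0.3837  0.3284 -0.624 ]
pawl_pin [236.4 209. ] 0.82 [ 0.5366 -0.017   0.198 ] [ 0.5347 -0.0177  0.193 ]
peg_top [247.4 310.2] 0.76 [ 0.5152 -0.0355  0.2299] [ 0.4738 -0.0565  0.17  ]
peg_top [510.6 299. ] 0.54 [ 0.5296 -0.3553  0.0222] [ 0.5562 -0.1852  0.17  ]
```

View pics/w2.png

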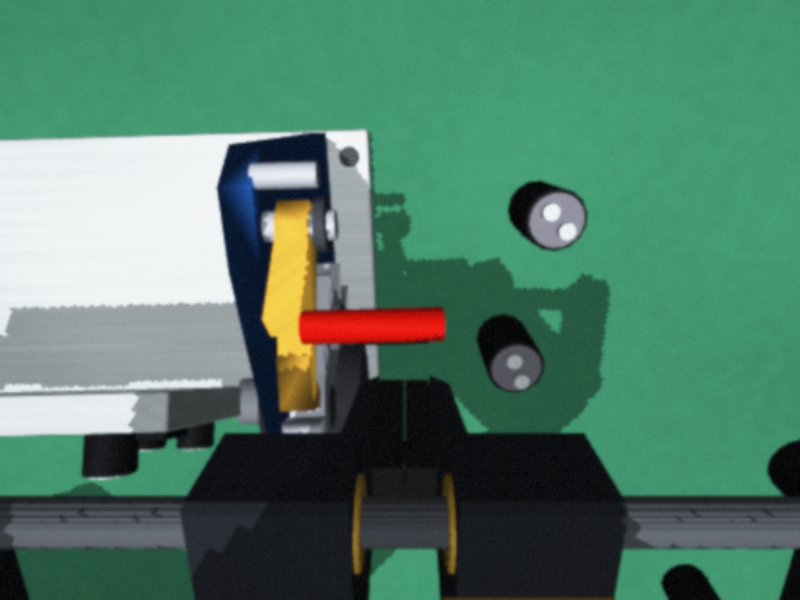

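The view shows the pin at (300–445,326) straight ahead of the closed fingertips at (365–445,380), about 30 mm centre to centre. Now I push along stand +x.

Request:
apply_moves(
  plan=[
    [[4.3, 2.5, 0, 0, 0], [4.3, 2.5, 0, 0, 0], [4.3, 2.5, 0, 0, 0], [4.3, 2.5, 0, 0, 0], [4.3, 2.5, 0, 0, 0], [4.3, 2.5, 0, 0, 0], [4.3, 2.5, 0, 0, 0], [4.3, 2.5, 0, 0, 0], [4.3, 2.5, 0, 0, 0], [4.3, 2.5, 0, 0, 0], [4.3, 2.5, 0, 0, 0], [0, 0, 0, 0, 0]],
  ],
)

```text
time: 4.95
position: [0.5612, -0.0122, 0.1839]
tool_rot: [-0.513, 1.929, -1.929]
wrist_force: [-0.2, 0.5, -0.4]
gripper_width: 0.0007
```

Run:
```python
from h import *
np.set_printoptions(precision=4,suppress=True)
s=manip.state(); print(s["position"],s["wrist_force"])
p=manip.camera("wrist")
for q in ["pawl_pin"]:
    for r in manip.landmark_of(q,p)[:2]: print(q,np.round(r["uv"],1),round(r["confidence"],2),atdepth(p,r["uv"]), atz(p,r["uv"],.195))
cv2.imwrite("pics/w3.png",cv2.resize(p["image"],(800,600)))
```

```text
[ 0.5612 -0.0122  0.1839] [-0.1792  0.5141 -0.3686]
pawl_pin [236.7 242.4] 0.64 [0.5728 0.0046 0.2029] [0.569  0.0032 0.195 ]
```

View pics/w3.png

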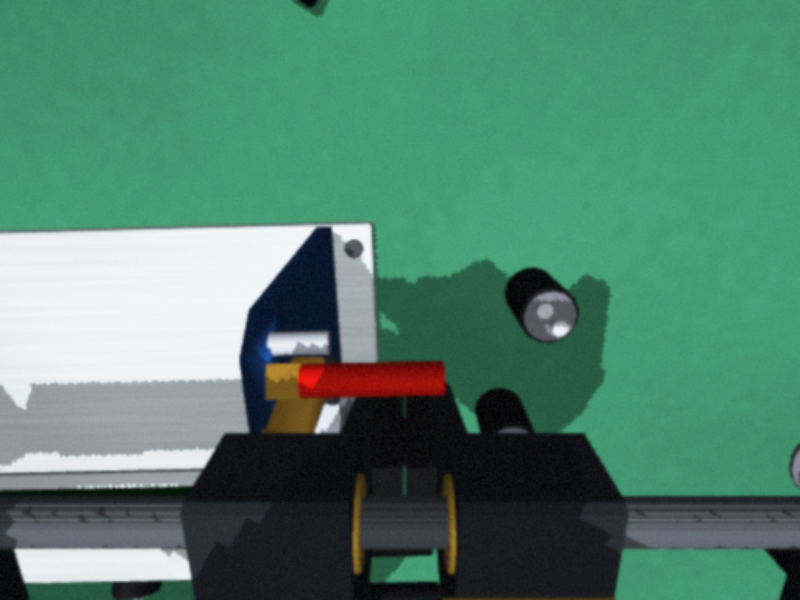

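The pin at (300–445,380) is against the fingertip with its top at about 0.205, so it is near balance. I push on a little.

Request:
apply_moves(
  plan=[
    [[2.6, 1.5, 0, 0, 0], [2.6, 1.5, 0, 0, 0], [0, 0, 0, 0, 0], [0, 0, 0, 0, 0], [0, 0, 0, 0, 0]],
  ],
)

```text
time: 5.55
position: [0.566, -0.0095, 0.1841]
tool_rot: [-0.513, 1.929, -1.929]
wrist_force: [-0.3, 0.3, 0.8]
gripper_width: 0.0001
```

Run:
```python
from h import *
np.set_printoptions(precision=4,suppress=True)
s=manip.state(); print(s["position"],s["wrist_force"])
p=manip.camera("wrist")
for q in ["pawl_pin"]:
    for r in manip.landmark_of(q,p)[:2]: print(q,np.round(r["uv"],1),round(r["confidence"],2),atdepth(p,r["uv"]), atz(p,r["uv"],.195))
m=cv2.inRange(cv2.cvtColor(p["image"],cv2.COLOR_BGR2HSV),(0,180,90),(6,255,255))|cv2.inRange(cv2.cvtColor(p["image"],cv2.COLOR_BGR2HSV),(174,180,90),(180,255,255))
m[:, :180]=0;m[:,300:]=0; v,u=np.nonzero(m); print(u.min(),u.max(),v.min(),v.max(), np.median(p["depth"][m>0]))
d=p["depth"].copy(); pts=np.array([atdepth(p,(a,b)) for a,b in zip(u[::7],v[::7])]); print(np.percentile(pts[:,2],[10,50,95]))
```

```text
[ 0.566  -0.0095  0.1841] [-0.2651  0.3344  0.7878]
pawl_pin [236.3 232.4] 0.66 [0.5793 0.0089 0.1979] [0.578  0.0084 0.195 ]
192 282 223 244 0.14596589
[0.195  0.1975 0.1982]
```

The pin top is now at 0.198 and the pin sits clear of the finger, so the pawl rests tipped back. Next I lift and go behind the top peg.

Request:
apply_moves(
  plan=[
    [[-4, -2, 10, 0, 0], [0, 0, 20, 0, 0], [-28, -16, 0, 0, 0], [-29, -17, 0, 0, 0], [-29, -17, 0, 0, 0], [-28, -16, 0, 0, 0], [0, 0, -20, 0, 0], [0, 0, 0, 0, 0]],
  ],
)

```text
time: 6.45
position: [0.4468, -0.0776, 0.1935]
tool_rot: [-0.514, 1.932, -1.929]
wrist_force: [1.4, 0.5, 0.8]
gripper_width: 0.0004
```

Run:
```python
from h import *
np.set_printoptions(precision=4,suppress=True)
s=manip.state(); print(s["position"],s["wrist_force"])
p=manip.camera("wrist")
for q in ["pawl_pin","peg_top"]:
    for r in manip.landmark_of(q,p)[:2]: print(q,np.round(r["uv"],1),round(r["confidence"],2),atdepth(p,r["uv"]), atz(p,r["uv"],.193 if q=="pawl_pin" else .170))
cv2.imwrite("pics/w4.png",cv2.resize(p["image"],(800,600)))
```

```text
[ 0.4468 -0.0776  0.1935] [1.419  0.5118 0.8497]
pawl_pin [212.1 121.3] 0.27 [ 0.4897 -0.0242  0.1551] [ 0.4956 -0.0269  0.193 ]
peg_top [249.7 180.5] 0.74 [ 0.4756 -0.0565  0.1753] [ 0.4742 -0.0571  0.17  ]
```

View pics/w4.png

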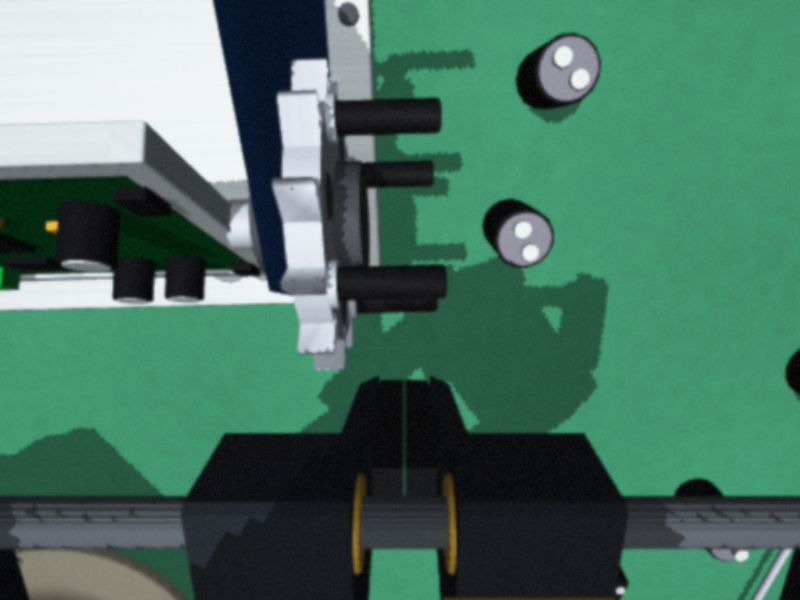

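The top peg shows at (340–445,282) and the fingertips are about 34 mm behind it, centre to centre. I descend and push about 33 mm, then measure.

Request:
apply_moves(
  plan=[
    [[0, 0, -20, 0, 0], [0, 0, -10, 0, 0], [0, 0, 0, 0, 0], [4.3, 2.5, 0, 0, 0], [4.3, 2.5, 0, 0, 0], [4.3, 2.5, 0, 0, 0], [4.3, 2.5, 0, 0, 0], [4.3, 2.5, 0, 0, 0], [4.3, 2.5, 0, 0, 0], [2.6, 1.5, 0, 0, 0], [0, 0, 0, 0, 0]],
  ],
)

```text
time: 7.7
position: [0.4768, -0.0609, 0.1644]
tool_rot: [-0.513, 1.928, -1.929]
wrist_force: [-0.3, -1.7, 0.3]
gripper_width: 0.0002
```

Run:
```python
from h import *
np.set_printoptions(precision=4,suppress=True)
s=manip.state(); print(s["position"],s["wrist_force"])
x=np.array([.868,.497]);O=np.array([.4623,-.0102])
p=manip.camera("wrist")
print("tcp x_st",(s["position"][:2]-O)@x)
for q in ["pawl_pin","peg_top"]:
    for r in manip.landmark_of(q,p)[:2]:
        w=atz(p,r["uv"],.193 if q=="pawl_pin" else .1715); print(q,np.round(r["uv"],1),round(r["confidence"],2),atdepth(p,r["uv"]), w,"x_st",(w[:2]-O)@x)
cv2.imwrite("pics/w5.png",cv2.resize(p["image"],(800,600)))
```

```text
[ 0.4768 -0.0609  0.1644] [-0.2568 -1.7196  0.2711]
tcp x_st -0.012613976894651878
peg_top [243.8 236.1] 0.81 [ 0.4899 -0.0464  0.1776] [ 0.4872 -0.0476  0.1715] x_st 0.0030615246351423757
```

View pics/w5.png

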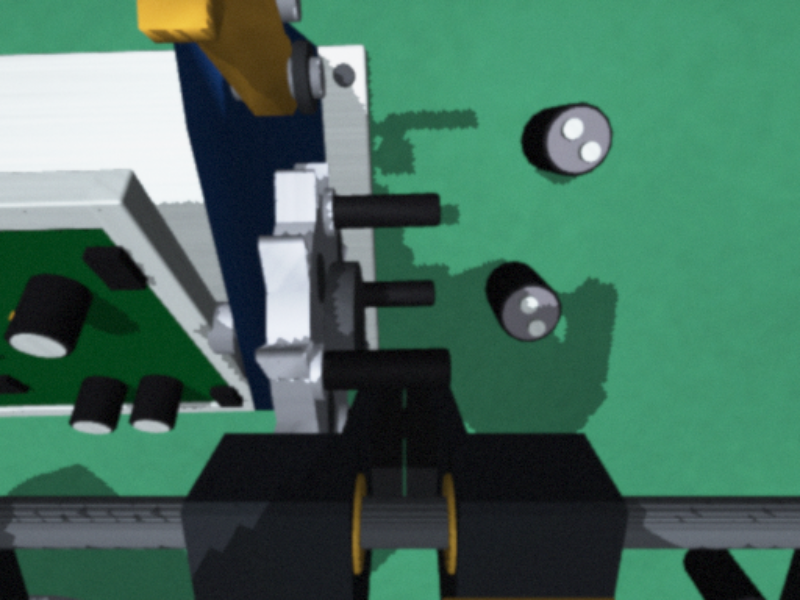

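The peg moved about 16 mm (wheel ≈ 0.38). I push 2 mm more to aim mid-range, then back off, lift and go to the far side of the pin.

Request:
apply_moves(
  plan=[
    [[1.8, 1, 0, 0, 0], [0, 0, 0, 0, 0], [-5.2, -3, 0, 0, 0], [0, 0, 25, 0, 0], [0, 0, 30, 0, 0], [33, 19, 0, 0, 0], [33, 19, 0, 0, 0], [33, 19, 0, 0, 0], [33, 19, 0, 0, 0], [0, 0, 0, 0, 0]],
  ],
)

```text
time: 8.85
position: [0.607, 0.0149, 0.2178]
tool_rot: [-0.515, 1.929, -1.927]
wrist_force: [-0.8, -0.2, -0.6]
gripper_width: 0.0006
```

Run:
```python
from h import *
np.set_printoptions(precision=4,suppress=True)
s=manip.state(); print(s["position"],s["wrist_force"])
x=np.array([.868,.497]);y=np.array([-.497,.868]);O=np.array([.4623,-.0102])
t=s["position"][:2]-O; print("tcp st",t@x,t@y)
p=manip.camera("top")
for q,z in [("pawl_pin",.193),("peg_top",.1715)]:
    for r in manip.landmark_of(q,p)[:2]:
        w=atz(p,r["uv"],z)[:2]-O; print(q,np.round(r["uv"],1),round(r["confidence"],2),"st",w@x,w@y)
```

```text
[0.607  0.0149 0.2178] [-0.7887 -0.1554 -0.6202]
tcp st 0.13807587802268861 -0.050187536169456204
pawl_pin [177.1 143.4] 0.7 st 0.10627486139583246 -0.049709511488533406
peg_top [197.7 186.5] 0.73 st 0.007549099809482811 -0.044680318445589416
```

The pin is at stand x = 106 and the tool at 138. I descend and push back along −x.

Request:
apply_moves(
  plan=[
    [[0, 0, -22, 0, 0], [0, 0, -12, 0, 0], [-3.5, -2, 0, 0, 0], [-3.5, -2, 0, 0, 0], [-3.5, -2, 0, 0, 0], [-3.5, -2, 0, 0, 0], [-3.5, -2, 0, 0, 0], [-3.5, -2, 0, 0, 0], [-3.5, -2, 0, 0, 0], [-3.5, -2, 0, 0, 0], [-3.5, -2, 0, 0, 0], [0, 0, 0, 0, 0]],
  ],
)

```text
time: 10.2
position: [0.5732, -0.0052, 0.1851]
tool_rot: [-0.513, 1.93, -1.929]
wrist_force: [-0.1, -0.5, -0.6]
gripper_width: 0.0007
```

Run:
```python
from h import *
np.set_printoptions(precision=4,suppress=True)
s=manip.state(); print(s["position"],s["wrist_force"])
x=np.array([.868,.497]);y=np.array([-.497,.868]);O=np.array([.4623,-.0102])
t=s["position"][:2]-O; print("tcp st",t@x,t@y)
p=manip.camera("top")
for q,z in [("pawl_pin",.195),("peg_top",.1715)]:
    for r in manip.landmark_of(q,p)[:2]:
        w=atz(p,r["uv"],z)[:2]-O; print(q,np.round(r["uv"],1),round(r["confidence"],2),"st",w@x,w@y,atdepth(p,r["uv"]))
```

```text
[ 0.5732 -0.0052  0.1851] [-0.0921 -0.518  -0.5754]
tcp st 0.09869634244386703 -0.050772390471342285
pawl_pin [332.4 164. ] 0.72 st -0.0883574581258639 -0.3174137151487674 [ 0.5716 -0.3563  0.0466]
peg_top [200.3 186.6] 0.81 st 0.004717299000169834 -0.04949261531442792 [ 0.4905 -0.0513  0.1752]
```

The pawl should have fallen. I back off, rise and look.

Request:
apply_moves(
  plan=[
    [[8.7, 5, 0, 0, 0], [0, 0, 40, 0, 0], [0, 0, 40, 0, 0], [-25, -17, 20, 0, 0], [-28, -18, 0, 0, 0], [-26, -18, 0, 0, 0], [0, 0, 0, 0, 0], [0, 0, 0, 0, 0]],
  ],
)

```text
time: 11.15
position: [0.5038, -0.0529, 0.2854]
tool_rot: [-0.512, 1.929, -1.929]
wrist_force: [0.4, -0.2, 0.2]
gripper_width: 0.0006
```

Run:
```python
from h import *
np.set_printoptions(precision=4,suppress=True)
s=manip.state(); print(s["position"],s["wrist_force"])
x=np.array([.868,.497]);y=np.array([-.497,.868]);O=np.array([.4623,-.0102])
for c in ["wrist","top"]:
  p=manip.camera(c)
  for q,z in [("pawl_pin",.193),("peg_top",.1715)]:
    for r in manip.landmark_of(q,p)[:1]:
        w=atz(p,r["uv"],z)[:2]-O; print(c,q,np.round(r["uv"],1),round(r["confidence"],2),"st",w@x,w@y,atdepth(p,r["uv"]))
  if c=="wrist": cv2.imwrite("pics/w6.png",cv2.resize(p["image"],(800,600)))
```

```text
[ 0.5038 -0.0529  0.2854] [ 0.3513 -0.1731  0.1526]
wrist pawl_pin [235.5 139.3] 0.61 st 0.06039406794892099 -0.041615044701265855 [ 0.5362 -0.0162  0.1981]
wrist peg_top [246.  202.8] 0.87 st 0.0036291083250955987 -0.04780157829800275 [ 0.4912 -0.049   0.1775]
top peg_top [200.1 185.4] 0.58 st 0.007226722791981086 -0.05030832273570089 [ 0.4466 -0.0975  0.5303]
```

View pics/w6.png

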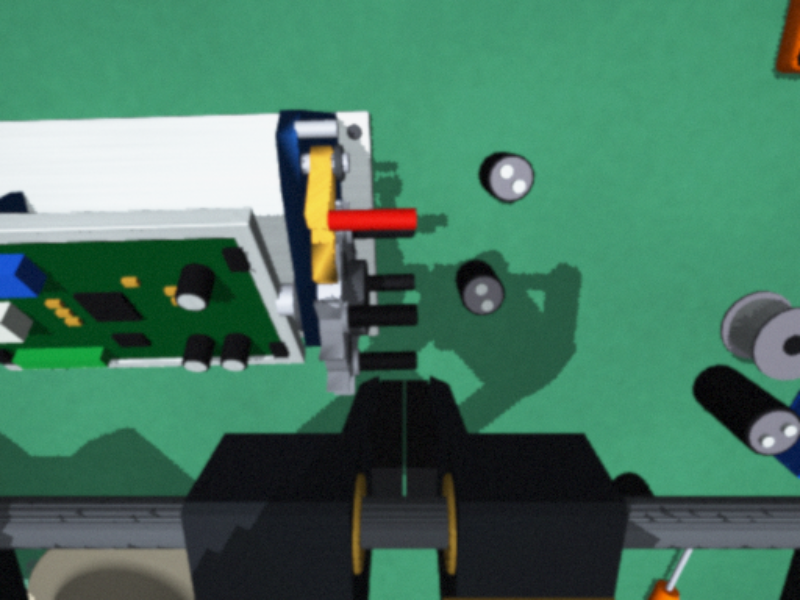

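The pin is back at (330–415,219) with the pawl over the wheel rim, and the top peg is at (350–417,316). I check "fully down" by comparing pin heights and position with the start view, where the pawl was seated.

Run:
```python
from h import *
np.set_printoptions(precision=4,suppress=True)
x=np.array([.868,.497]);O=np.array([.4623,-.0102])
for n,p in [("start",dict(np.load("w1.npz"))),("now",manip.camera("wrist"))]:
    h=cv2.cvtColor(p["image"],cv2.COLOR_BGR2HSV)
    m=((h[...,0]<6)|(h[...,0]>174))&(h[...,1]>180)&(h[...,2]>90); m[:,:195]=0; m[:,290:]=0; m[:110]=0; m[190:]=0
    v,u=np.nonzero(m); o=ray(p,(0,0))[0]
    P=np.array([o+ray(p,(a,b))[1]*p["depth"][b,a] for a,b in zip(u,v) if p["depth"][b,a]>0])
    P=P[(P[:,2]>.18)&(P[:,2]<.21)]
    print(n,len(P),"z pct",np.percentile(P[:,2],[50,75,90,97]),"x_st",np.percentile((P[:,:2]-O)@x,[3,50,97]))
    # highest-band ridge x
    top=P[P[:,2]>np.percentile(P[:,2],75)]; print("  ridge x_st",((top[:,:2]-O)@x).mean(), "z",top[:,2].mean())
```

```text
start 585 z pct [0.1975 0.1982 0.1987 0.1991] x_st [0.056  0.0604 0.0644]
  ridge x_st 0.06004428455252601 z 0.19870917203798694
now 706 z pct [0.1975 0.1982 0.1987 0.1993] x_st [0.056  0.0606 0.0645]
  ridge x_st 0.0598656019755487 z 0.19873092992344737
```

The pin position matches the seated start pose to within 0.2 mm, and the wheel is about 0.4 rad on. The arm is clear, so I hand in.

```bash
python3 -c "
from cell import manip
print(manip.finish_job(), manip.state()['time'])"
```

```text
the job is handed in; nothing more can be done
the job is handed in; nothing more can be done
```

The board is one notch lower and the pawl is back down in that notch. I handed the job in with the arm clear of everything. `finish_job` gives no verdict, so this rests on my own checks.

With the closed fingertips I pushed the red pin over centre, and the pawl rested tipped back with its pin top at 198 mm, clear of the finger. I then pushed the top peg about 17–18 mm and tipped the pawl back from the far side.

**Pawl:** the pin's height and position match the seated start view to within 0.2 mm, so it is fully down.

**Wheel:** the wrist camera puts the peg at about 4 mm past the axle line (wheel about 0.40 rad). The top camera says 5–7.5 mm (up to about 0.48 rad). The two disagree by a few mm, but both readings are inside the 0.33–0.524 seat.

**Forces and other things:** the wrist force read below 2 N at the end of every move. The two capacitors by the wheel looked undisturbed in the last wrist picture. I did not measure any of the loose things for movement afterwards. The arm clock read about 11 s at the last move.

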